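Prop the chest lid on its long stay

TASK

The lid of the small wooden tool chest has been thrown right back. Swing the longer of its two folded metal stays all the way up to its stop, then bring the lid forward and let it down until it rests on that stay, propped half open. Leave the short stay folded, and let go of everything.

Things in the scene. Friction and masses are not known exactly. Their poses are not given: they have to be found in the camera images.
- chest: Open wooden tool chest holding chisels, 180 x 320 x 80 mm (x, y, z), fixed to the table. Origin: centre of its underside; +x points to its hinged back (away from the robot, within 0.2 rad), +y to its left. A 10 mm wide partition runs along y at x = 5 mm, its top level with the rim; both stays lie folded along its top.
- chest_lid (a joint): Lid, rad: 0 shut, 1.57 upright, 1.745 right back on its stop, where it starts; 0.84 when resting on the long stay. Hinge along chest y at x = 90, z = 80 mm. A tray 180 x 320 mm: skirt 28 mm deep, then an 8 mm panel. 0.35 kg, damped hinge: let go above about 1.35 it tips back to its stop, below about 1.2 it sinks forward slowly.
- long_stay (a joint): Long stay, a 5 x 10 mm steel bar with a ball tip, rad: 0 folded flat, 1.57 upright, 1.71 at its stop. Pivot axis along chest x through chest point (5, 115, 92) mm; folded it points along -y, and its tip swings up and over toward +y in the plane x = 5 mm. Pivot to ball centre 110 mm. Stiff pivot: stays where it is left; about 0.5 N at the ball moves it.
- short_stay (a joint): Short stay, of the same make, pivot to ball centre 55 mm, at the -y end of the partition: pivot at chest point (5, -120, 92) mm, folded along +y. Rad: 0 folded flat; starts at 0 to 0.3. It is to be left folded.
- long_stay_ball (a point): Centre of the 20 mm steel ball at the tip of the long stay; moves with the stay. Folded flat it stands 12 mm above the partition's top.
- lid_knob (a point): Centre of the 22 mm steel ball knob at the middle of the lid's front edge, 24 mm off the front face on a 10 mm stem; moves with the lid. With the lid shut it is 204 mm in front of the hinge line and 16 mm above it; with the lid thrown back it is on top, about 285 mm above the table, its stem pointing down to the lid.

How it is judged:
By the outcome, as a careful person would: the job done as asked, in the order asked, and still so for the second after the job is handed in, with the robot touching nothing.
It also fails if it takes over 48 s, if anything falls off the work surface, if the arm or the gripper's body presses on something with over 40 N, if the wrist force passes 120 N, or if a joint passes its speed limit or range.

ROBOT

A 6-joint arm with a two-finger parallel gripper is mounted at the origin on a cart in front of the work surface, level with it; the furniture and walls round the work are solid. World frame = base frame: x ahead of the robot, y to its left, z up, the work surface at z = 0. Lengths are in m, angles in rad, forces in N, time in s.
With the tool pointing down it reaches from about 0.35 to 0.775 m from the base axis. Payload 5.5 kg.
Tool frame: the origin (TCP) lies on the centre line of the jaws, within the pads' length; the fingertips stand 11 mm ahead of it and the grasp point (between the pads) lies 8 mm behind it (env.tip_extent is the distance from the TCP to the fingertips, in m); z points along the fingers, y is the line along which they close (so a half turn about z gives the same grasp; the last joint's range is limited). The gripper opens to 85 mm and grips with 20 to 120 N. Pads are 22 mm wide; open, the fingers measure 114 mm over their backs; the gripper's body (76 mm by 85 mm) begins 54 mm behind the grasp point. The pads swing forward as they close: fully open they stand 13 mm farther back than shut.
Start: joints at [1.028, 0.313, 0.046, 1.304, 0, 1.431], TCP at [0.225, 0.529, 0.242] pointing down, gripper open.
Joint ranges: [-2.76, 2.76], [-0.86, 1.69], [-1.03, 1.26], [-2.2, 2.34], [-1.47, 1.5], [-3.14, 3.14]. Speed limits (rad/s): [2.57, 2.57, 3.14, 3.14, 3.14, 3.14].

INTERFACE

Orientations are given as a unit quaternion [w, x, y, z].
In Python, from workcell import env gives the robot as it stands.
- The arm moves only by the shell command python3 -m jog 'ROWS' [FORCE]. ROWS is JSON, a list of rows, each a list of 5 numbers: the gripper's target within -1 to 1 (shut at 1, half-way at 0, fully open at -1), then the shift along the tool's x, y, z in m, then the turn about the tool's z in degrees. In form: [[fingers, tx, ty, tz, turn], ...]. A call has 1 to 5 rows; each row shifts and turns the commanded pose from where the row before left it, along the tool's axes as they then stand; what a row does not reach is not made up. A row lasts 1/12 s, in which the tool goes at most 41.7 mm and 7.16 degrees, less where a joint would pass 70% of its speed; a pose out of reach is approached as far as the arm can. A call is refused whole if a number of a shift passes 0.0417 or a number of a turn 7.16, either way. A call with a gripper value outside its range is refused whole. The fingers move at their own pace and stop on an object; FORCE is the grip in N (left out, the last holds). Time passes only in rows, so rows that do not move let the fingers close. It gives the time, the measured TCP pose, the force, the opening and the grip force at its end, in the units of the state.
- env.get_state(): the state, without advancing time (a new reading comes with each control period).
- env.read_camera(name): name is "scene" or "side" or "wrist"; returns a dict with "img" (400x640x3 uint8, red, green, blue), "fov_y" (degrees; the focal length in pixels is half the picture's height over the tangent of half this angle, whatever the lens; pixels are square), "cx", "cy" (the principal point, pixels), "T" (4x4, takes a point from camera to world coordinates). Camera axes: x right, y up, looking along -z (the intrinsics and any distortion apply to the point x, -y, -z); pixel columns grow to the right and rows downward; lengths in m; the calibration is good to about 2 mm. A picture is of the moment at which its call begins. There is no depth.
- env.hand_in(): hands the job in; it is judged then, once.
The state is a dict: "clock": time; "joint_pos": joint angles; "qvel": joint speeds; "tau": joint torques, N m; "tcp_pos": TCP position; "orientation": TCP orientation; "wrist_force": force on the tool from outside, world axes, zero at the start; "ft_torque": the same for the moment, N m; "finger_gap": finger opening in m; "grip_force": force on a finger pad.
Only numpy, scipy, OpenCV 4.12 (cv2) and the standard library are available. Lean on these libraries where they do the work, as an engineer would, in place of code of your own. Each camera call takes 0.05 s, during which the arm holds its last target. There are 200 camera calls.

## Working session

There is one attempt and no reset: what is moved stays moved. The work goes in short steps, Python scripts to look and compute and a shell command to move; the robot and the scene stay as the last step left them, time stands still between calls to the robot, and variables do not carry over. Pictures are saved under pics/ and viewed, at most 10 in all, crops included, and the job is handed in when it is done.

```bash
mkdir -p pics; cat > h.py <<'E'
from workcell import env
import numpy as np, cv2
def cam(n):
    c=env.read_camera(n); return c
def f(c): return c["img"].shape[0]/2/np.tan(np.radians(c["fov_y"])/2)
def ray(c,u,v):
    d=np.array([(u-c["cx"])/f(c),-(v-c["cy"])/f(c),-1.]); T=np.array(c["T"]); d=T[:3,:3]@d; return T[:3,3],d/np.linalg.norm(d)
def plane(c,u,v,z):
    o,d=ray(c,u,v); return o+d*(z-o[2])/d[2]
def tri(r1,r2):
    A=[];b=[]
    M=np.zeros((3,3));q=np.zeros(3)
    for o,d in (r1,r2):
        P=np.eye(3)-np.outer(d,d); M+=P;q+=P@o
    p=np.linalg.solve(M,q); return p,[np.linalg.norm((np.eye(3)-np.outer(d,d))@(p-o)) for o,d in (r1,r2)]
def proj(c,p):
    T=np.array(c["T"]); q=T[:3,:3].T@(np.array(p)-T[:3,3]); return c["cx"]+f(c)*q[0]/-q[2], c["cy"]-f(c)*q[1]/-q[2]
E
python3 - <<'E'
from h import *
for n in("scene","side"):
    c=cam(n); cv2.imwrite(f"pics/{n}0.png",c["img"][:,:,::-1]); print(n,c["fov_y"],c["cx"],c["cy"],np.round(c["T"],3).tolist(),[k for k in c])
s=env.get_state();print(s)
E
```

```text
scene 54.187063047646575 314.0532801606986 203.65129707360038 [[0.644, 0.504, -0.576, 0.03], [-0.765, 0.441, -0.469, -0.342], [0.017, 0.743, 0.67, 0.659], [0.0, 0.0, 0.0, 1.0]] ['img', 'fov_y', 'cx', 'cy', 'T']
side 43.334404660457864 318.7948643759611 198.6945022676646 [[-0.999, 0.011, 0.035, 0.531], [0.026, -0.452, 0.892, 0.793], [0.026, 0.892, 0.451, 0.454], [0.0, 0.0, 0.0, 1.0]] ['img', 'fov_y', 'cx', 'cy', 'T']
{'clock': 0.1, 'joint_pos': array([1.02838131e+00, 3.13925422e-01, 4.50986555e-02, 1.30360539e+00,
       5.74482939e-06, 1.43120076e+00]), 'qvel': array([ 1.53405736e-03, -8.64631891e-04,  3.39606376e-03,  7.15788047e-05,
        2.40167661e-03,  1.35003028e-04]), 'tau': array([ 2.64117523e-03, -4.81724811e+01,  2.99244797e+01,  1.27476698e-02,
       -8.76451782e-05,  3.10505482e-05]), 'tcp_pos': array([0.22518536, 0.52859712, 0.24150044]), 'orientation': array([-2.76245982e-04,  2.00050694e-01,  9.79785206e-01, -7.69857480e-04]), 'wrist_force': array([ 0.06187479, -0.67371012, -0.3117736 ]), 'ft_torque': array([-0.01173812,  0.04705686,  0.01040019]), 'grip_force': 0.0, 'finger_gap': 0.0852737713479703}
```

View pics/scene0.png

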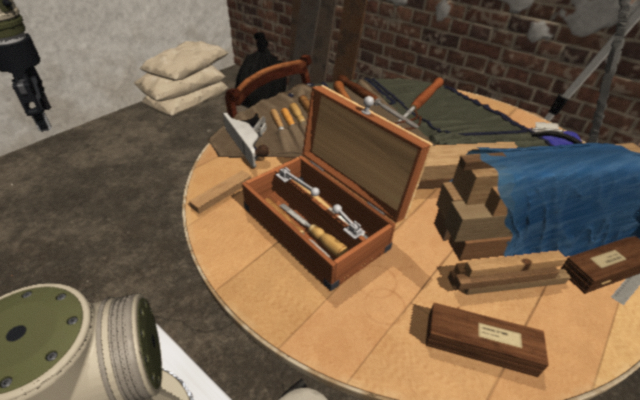

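View pics/side0.png

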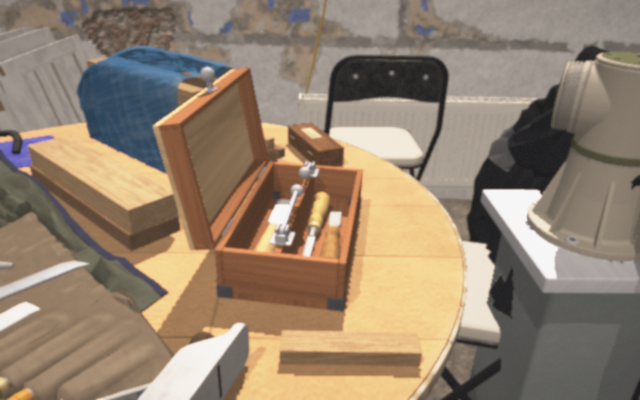

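The scene view shows the chest at the picture's centre: knob near (369,103), the two stay balls near (315,191) and (334,209), and the pivots near (282,174) and (357,230). In the side view the knob is near (208,75) and the balls near (296,190) and (310,170). I'll enlarge both.

```bash
python3 - <<'E'
import cv2,numpy as np
a=cv2.imread("pics/scene0.png")[80:280,235:435]; b=cv2.imread("pics/side0.png")[50:310,150:380]
a=cv2.resize(a,(400*1,400),interpolation=cv2.INTER_CUBIC) ; b=cv2.resize(b,None,fx=1.7,fy=1.7,interpolation=cv2.INTER_CUBIC)
a=cv2.resize(cv2.imread("pics/scene0.png")[155:285,240:400],None,fx=4.5,fy=4.5,interpolation=cv2.INTER_CUBIC)
b=cv2.resize(cv2.imread("pics/side0.png")[155:285,215:375],None,fx=4.5,fy=4.5,interpolation=cv2.INTER_CUBIC)
cv2.imwrite("pics/a.png",a);cv2.imwrite("pics/b.png",b)
E
```

```text
(no output)
```

View pics/a.png

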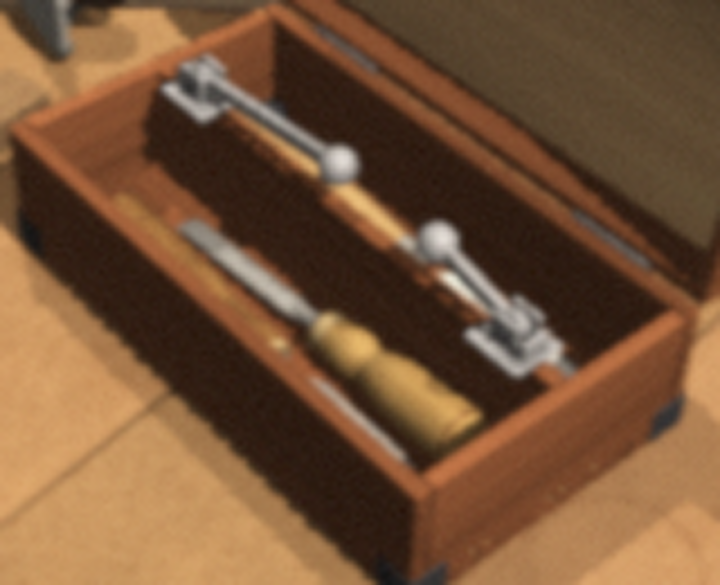

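View pics/b.png

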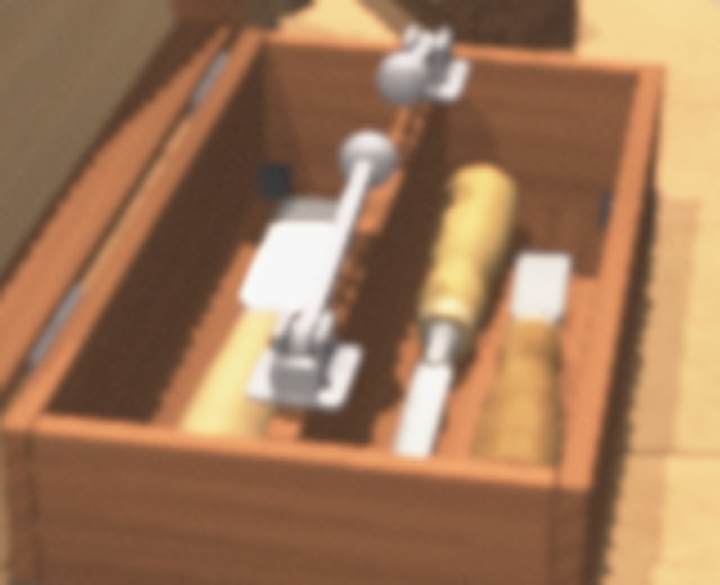

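The crops give the sub-pixel positions of the balls and the rim corners in both views. Next I'll triangulate them.

```bash
python3 - <<'E'
from h import *
S=cam("scene");D=cam("side")
P={"long":((340,163),(367,158)),"short":((438,241),(402,77)),"FL":((15,130),(585,488)),"FR":((425,490),(660,68)),"BR":((690,315),(258,34)),"BL":((275,8),(5,430))}
W={}
for k,(a,b) in P.items():
    a=(a[0]/4.5+240,a[1]/4.5+155); b=(b[0]/4.5+215,b[1]/4.5+155)
    W[k],e=tri(ray(S,*a),ray(D,*b)); print(k,np.round(W[k],4),np.round(e,4), np.round(plane(S,*a,.08),4),np.round(plane(D,*b,.08),4))
# knob
def knob(c,n,x0,y0):
    cv2.imwrite(f"pics/k{n}.png",cv2.resize(c["img"][y0:y0+40,x0:x0+40,::-1],None,fx=8,fy=8,interpolation=cv2.INTER_CUBIC))
    g=cv2.cvtColor(c["img"],cv2.COLOR_RGB2HSV)[y0:y0+40,x0:x0+40]
    m=((g[...,1]<60)&(g[...,2]>110)).astype(np.uint8)
    n,l,s,ce=cv2.connectedComponentsWithStats(m); 
    print([(tuple(np.round(ce[i]+[x0,y0],1)),s[i].tolist()) for i in range(1,n) if s[i][4]>15])
knob(S,"s",350,84);knob(D,"d",188,58)
im=np.hstack([cv2.imread("pics/ks.png"),cv2.imread("pics/kd.png")]);cv2.imwrite("pics/k.png",im)
c=(W["FL"]+W["FR"]+W["BL"]+W["BR"])/4; print(c)
ya=[np.arctan2(*(W[a]-W[b])[[1,0]])-np.pi/2 for a,b in(("FL","FR"),("BL","BR"))]; xa=[np.arctan2(*(W[a]-W[b])[[1,0]]) for a,b in(("BL","FL"),("BR","FR"))]
print(ya,xa)
E
```

```text
long [0.5392 0.0698 0.1041] [0.001 0.001] [0.5628 0.0879 0.08  ] [0.5389 0.0215 0.08  ]
short [ 5.265e-01 -5.000e-04  1.043e-01] [0.0006 0.0006] [0.5492 0.0146 0.08  ] [ 0.5257 -0.0546  0.08  ]
FL [0.473  0.2348 0.0767] [0.0015 0.0015] [0.4721 0.2316 0.08  ] [0.4723 0.2409 0.08  ]
FR [ 0.4205 -0.0744  0.0787] [0.0031 0.0031] [ 0.4232 -0.0753  0.08  ] [ 0.4187 -0.0673  0.08  ]
BR [ 0.5875 -0.104   0.0778] [0.0006 0.0006] [ 0.5861 -0.1049  0.08  ] [ 0.5867 -0.0978  0.08  ]
BL [0.6466 0.2062 0.0763] [0.0001 0.0001] [0.6427 0.2027 0.08  ] [0.6454 0.2121 0.08  ]
[((np.float64(369.2), np.float64(100.2)), [15, 12, 9, 10, 65]), ((np.float64(383.0), np.float64(104.2)), [27, 15, 13, 11, 37]), ((np.float64(366.0), np.float64(111.0)), [12, 24, 8, 6, 31])]
[((np.float64(217.9), np.float64(60.4)), [11, 0, 29, 9, 96]), ((np.float64(205.9), np.float64(72.7)), [7, 8, 20, 14, 172]), ((np.float64(190.0), np.float64(75.0)), [0, 14, 6, 6, 25]), ((np.float64(209.8), np.float64(87.3)), [17, 24, 12, 11, 74])]
[0.53189925 0.06565962 0.0773488 ]
[np.float64(-0.16795880913927808), np.float64(-0.18808100987835408)] [np.float64(-0.16314055708559214), np.float64(-0.1755555124245421)]
```

View pics/k.png

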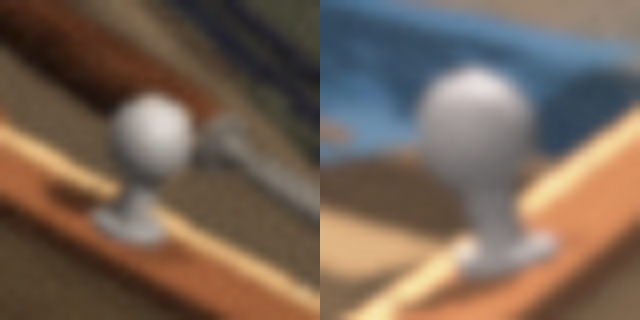

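The scene crop puts the knob at (369.1,100.9) and the side crop at (207.8,73.9). The chest fits the sizes given, and both balls sit where the model says, with the long stay about 0.11 rad and the short about 0.22.

```bash
cat >> h.py <<'E'
C=np.array([.532,.0657,0]);YAW=-.173
R=np.array([[np.cos(YAW),-np.sin(YAW),0],[np.sin(YAW),np.cos(YAW),0],[0,0,1]])
def ch(p): return R.T@(np.array(p)-C)
from scipy.spatial.transform import Rotation as Ro
def st():
    s=env.get_state(); T=Ro.from_quat(np.roll(s["orientation"],-1)).as_matrix(); 
    ang=[np.degrees(np.arctan2(*(R.T@T[:,i])[[1,0]])) for i in (0,1)]
    g=s["tcp_pos"]-.008*T[:,2]
    print("t %.2f tcp_chest %s grasp_chest %s toolx,y ang %s j6 %.2f F %s gap %.4f grip %.1f"%(s["clock"],np.round(ch(s["tcp_pos"])*1e3,1),np.round(ch(g)*1e3,1),np.round(ang,1),s["joint_pos"][5],np.round(s["wrist_force"],1),s["finger_gap"],s["grip_force"]))
    return s,T
E
python3 - <<'E'
from h import *
S=cam("scene");D=cam("side")
k,e=tri(ray(S,369.1,100.9),ray(D,207.75,73.9));print(k,e,ch(k)); st()
E
```

```text
[0.67139544 0.04084668 0.27928625] [np.float64(0.0005772529461343455), np.float64(0.0005772529461344619)] [ 0.14159286 -0.00048703  0.27928625]
t 0.30 tcp_chest [-381.8  403.4  242. ] grasp_chest [-381.8  403.4  250. ] toolx,y ang [166.8  76.8] j6 1.43 F [-0.5 -0.6 -0.8] gap 0.0851 grip 0.0
```

```bash
python3 -m jog '[[-1,0,0,0,7],[-1,0,0,0,7],[-1,0,0,0,7],[-1,0,0,0,7],[-1,0,0,0,7]]' >/dev/null; python3 -m jog '[[-1,0,0,0,7],[-1,0,0,0,7],[-1,0,0,0,7],[-1,0,0,0,7],[-1,0,0,0,7]]' >/dev/null; python3 -m jog '[[-1,0,0,0,6.8],[-1,0,0,0,0]]'; python3 -c "from h import *;st()"
```

```text
clock: 1.3
tcp_pos: [0.2254, 0.529, 0.2422]
orientation: [0.0, 0.766, 0.642, -0.0]
wrist_force: [0.2, -0.8, 0.2]
finger_gap: 0.0856
grip_force: 0.0
t 1.30 tcp_chest [-381.8  403.6  242.2] grasp_chest [-381.8  403.6  250.2] toolx,y ang [89.9 -0.1] j6 2.77 F [ 0.2 -0.8  0.2] gap 0.0856 grip 0.0
```

```bash
for i in 1 2; do python3 -m jog '[[-1,-0.0284,0.0276,0,0],[-1,-0.0284,0.0276,0,0],[-1,-0.0284,0.0276,0,0],[-1,-0.0284,0.0276,0,0],[-1,-0.0284,0.0276,0,0]]' >/dev/null; done;  python3 -m jog '[[-1,-0.0284,0.0276,0,0],[-1,-0.0284,0.0276,0,0],[-1,-0.0284,0.0276,0,0],[-1,-0.0284,0.0276,0,0],[-1,0,0,0,0]]' >/dev/null; python3 -m jog '[[-1,0,0,0,0],[-1,0,0,0,0]]'; python3 -c "
from h import *
st();c=cam('wrist');cv2.imwrite('pics/w1.png',c['img'][:,:,::-1])
for p in([6,5.5,104],[6,-66,104]): print(proj(c,C+R@(np.array(p)/1e3)))"
```

```text
clock: 2.72
tcp_pos: [0.5375, 0.0709, 0.242]
orientation: [-0.0, 0.765, 0.644, -0.0]
wrist_force: [-0.3, 0.1, -0.2]
finger_gap: 0.0852
grip_force: 0.0
t 2.72 tcp_chest [  4.5   6.1 242. ] grasp_chest [  4.5   6.1 250. ] toolx,y ang [90.1  0.1] j6 1.72 F [-0.3  0.1 -0.2] gap 0.0852 grip 0.0
(np.float64(320.00821267970343), np.float64(192.8393730191063))
(np.float64(319.72127769863204), np.float64(257.44233910139775))
```

View pics/w1.png

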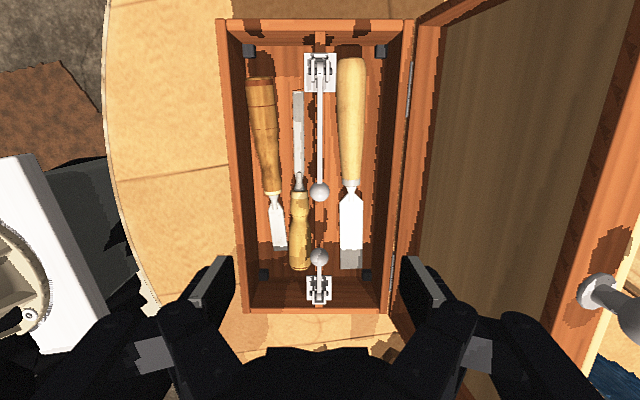

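The wrist view shows the long ball at (320,192) and the short ball at (319,257). Both agree with the prediction, so I'll go down and grip.

```bash
python3 -m jog '[[-1,0,0.001,0.036,0],[-1,0,0,0.036,0],[-1,0,0,0.036,0],[-1,0,0,0.034,0],[-1,0,0,0,0]]' >/dev/null; python3 -m jog '[[1,0,0,0,0],[1,0,0,0,0],[1,0,0,0,0],[1,0,0,0,0],[1,0,0,0,0]]' 25; python3 -m jog '[[1,0,0,0,0],[1,0,0,0,0],[1,0,0,0,0],[1,0,0,0,0]]';  python3 -c "from h import *;st()"
```

```text
clock: 3.6
tcp_pos: [0.5402, 0.071, 0.1023]
orientation: [0.001, 0.765, 0.644, 0.001]
wrist_force: [0.6, 0.7, 1.1]
finger_gap: 0.0258
grip_force: 0.0
clock: 3.93
tcp_pos: [0.5397, 0.0708, 0.1007]
orientation: [0.0, 0.765, 0.644, 0.001]
wrist_force: [2.7, 1.1, 0.1]
finger_gap: 0.0177
grip_force: 24.4
t 3.93 tcp_chest [  6.7   6.3 100.7] grasp_chest [  6.7   6.3 108.7] toolx,y ang [90.  0.] j6 1.73 F [2.7 1.1 0.1] gap 0.0177 grip 24.4
```

```bash
python3 -m jog '[[1,0.0033,0,-0.0173,0],[1,0.006,0,-0.0165,0],[1,0.0086,0,-0.0153,0],[1,0.0109,0,-0.0138,0],[1,0.013,0,-0.0119,0]]'; python3 -m jog '[[1,0.0147,0,-0.0096,0],[1,0.016,0,-0.0072,0],[1,0.017,0,-0.0045,0],[1,0.0175,0,-0.0018,0],[1,0.0176,0,0.001,0]]';python3 -m jog '[[1,0.004,0,0.0006,0],[1,0,0,0,0],[1,0,0,0,0]]';  python3 -c "
from h import *
st()
for n in('scene','side'):
  c=cam(n);u,v=map(int,proj(c,C+R@[.005,.130,.201]));print(u,v)
  cv2.imwrite('pics/%s2.png'%n,cv2.resize(c['img'][max(0,v-80):v+110,max(0,u-60):u+140,::-1],(400,380),interpolation=cv2.INTER_CUBIC))
cv2.imwrite('pics/p2.png',np.hstack([cv2.imread('pics/scene2.png'),cv2.imread('pics/side2.png')]))"
```

```text
clock: 4.35
tcp_pos: [0.5467, 0.1115, 0.1761]
orientation: [0.001, 0.766, 0.643, 0.0]
wrist_force: [4.2, -0.7, -2.4]
finger_gap: 0.018
grip_force: 24.4
clock: 4.77
tcp_pos: [0.5613, 0.1938, 0.1991]
orientation: [0.001, 0.766, 0.643, 0.001]
wrist_force: [0.8, -0.3, 2.9]
finger_gap: 0.0179
grip_force: 24.4
clock: 5.02
tcp_pos: [0.5621, 0.1982, 0.1982]
orientation: [0.001, 0.765, 0.644, 0.001]
wrist_force: [1.5, 0.5, 6.7]
finger_gap: 0.0179
grip_force: 24.3
t 5.02 tcp_chest [  6.8 135.7 198.2] grasp_chest [  6.8 135.7 206.2] toolx,y ang [90.1  0.1] j6 1.95 F [1.5 0.5 6.7] gap 0.0179 grip 24.3
279 129
279 163
```

View pics/p2.png

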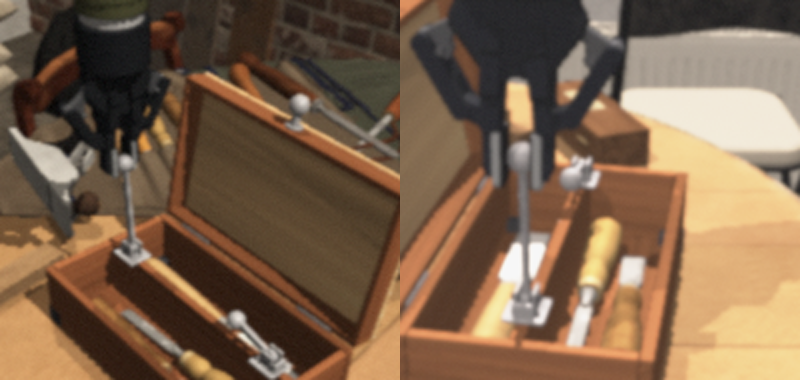

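The stay stands upright in the grip: its ball is at (125,162) of the scene half and (520,155) of the side half. I'll press a bit further to confirm the stop.

```bash
python3 -m jog '[[1,0.005,0,0.001,0],[1,0,0,0,0],[1,0,0,0,0]]';python3 -c "from h import *;st()"
```

```text
clock: 5.37
tcp_pos: [0.5628, 0.2029, 0.1974]
orientation: [0.001, 0.765, 0.644, 0.002]
wrist_force: [0.7, 0.7, 7.0]
finger_gap: 0.0176
grip_force: 24.3
t 5.37 tcp_chest [  6.8 140.4 197.4] grasp_chest [  6.7 140.4 205.4] toolx,y ang [90.1  0.1] j6 1.95 F [0.7 0.7 7. ] gap 0.0176 grip 24.3
```

```bash
python3 -c "
from h import *
for n in('scene','side'):
  c=cam(n);u,v=map(int,proj(c,C+R@[.005,.130,.201]));print(u-25,v-25)
  cv2.imwrite('pics/%s3.png'%n,cv2.resize(c['img'][v-25:v+75,u-25:u+25,::-1],None,fx=6,fy=6,interpolation=cv2.INTER_CUBIC))
cv2.imwrite('pics/p3.png',np.hstack([cv2.imread('pics/scene3.png'),cv2.imread('pics/side3.png')]))"
```

```text
254 104
254 138
```

View pics/p3.png

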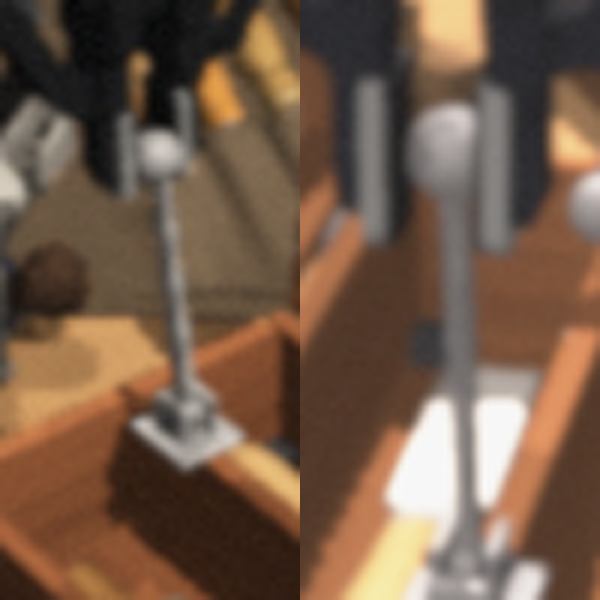

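The ball is at (280,130) in the scene view and (278,163) in the side view, just where the 1.71 rad stop puts it, and the pads have slid a little past it. I'll release, rise, turn and go over the knob.

```bash
python3 -m jog '[[-1,0,0,0,0],[-1,0,0,0,0],[-1,0,0,0,0],[-1,0,0,0,0],[-1,0,0,0,0]]'; python3 -m jog '[[-1,0,0,-0.03,0],[-1,0,0,-0.035,0],[-1,0,0,-0.035,0],[-1,0,0,-0.035,0],[-1,0,0,0,0]]'; python3 -m jog '[[-1,0,0,0,-6.9],[-1,0,0,0,-6.9],[-1,0,0,0,-6.9],[-1,0,0,0,-6.9],[-1,0,0,0,-6.9]]'>/dev/null; python3 -m jog '[[-1,0,0,0,-6.9],[-1,0,0,0,-6.9],[-1,0,0,0,-6.9],[-1,0,0,0,-6.9],[-1,0,0,0,-6.9]]'>/dev/null;python3 -m jog '[[-1,0,0,0,-6.9],[-1,0,0,0,-6.9],[-1,0,0,0,-7.1],[-1,0,0,0,0]]'>/dev/null; python3 -c "
from h import *
st();S=cam('scene');D=cam('side')
for c,n in((S,'scene'),(D,'side')):
  u,v=map(int,proj(c,C+R@[.005,.130,.201]));g=cv2.cvtColor(c['img'],cv2.COLOR_RGB2GRAY)[v-12:v+13,u-12:u+13]
  print(n,u,v,cv2.HoughCircles(cv2.resize(g,None,fx=4,fy=4,interpolation=cv2.INTER_CUBIC),cv2.HOUGH_GRADIENT,1,60,param1=100,param2=12,minRadius=14,maxRadius=36)/4+[u-12,v-12,0])
"
```

```text
clock: 5.88
tcp_pos: [0.5614, 0.2023, 0.1951]
orientation: [-0.0, 0.765, 0.644, -0.0]
wrist_force: [-0.8, 0.7, -0.1]
finger_gap: 0.0774
grip_force: 0.0
clock: 6.3
tcp_pos: [0.5637, 0.2029, 0.3382]
orientation: [0.003, 0.765, 0.644, 0.005]
wrist_force: [-0.9, -0.3, 0.9]
finger_gap: 0.0853
grip_force: 0.0
t 7.47 tcp_chest [  5.7 139.8 330.2] grasp_chest [  5.7 139.8 338.2] toolx,y ang [-179.9   90.1] j6 0.38 F [ 0.4 -0.6 -0.8] gap 0.0853 grip 0.0
scene 279 129 [[[280.875     129.375       3.5999999]]]
side 279 163 [[[279.625     162.625       7.4749999]]]
```

```bash
python3 -m jog '[[-1,-0.0272,-0.0281,0,0],[-1,-0.0272,-0.0281,0,0],[-1,-0.0272,-0.0281,0,0],[-1,-0.0272,-0.0281,0,0],[-1,-0.0272,-0.0281,0,0]]'; python3 -m jog '[[-1,0,0,0,0],[-1,0,0,0,0]]' >/dev/null;  python3 -c "
from h import *
st();print(env.get_state()['joint_pos'])"
```

```text
clock: 7.98
tcp_pos: [0.6721, 0.0391, 0.3306]
orientation: [0.0, 0.088, 0.996, 0.0]
wrist_force: [1.4, 0.5, -0.3]
finger_gap: 0.0855
grip_force: 0.0
t 8.15 tcp_chest [142.9  -3.  328.8] grasp_chest [142.9  -3.  336.8] toolx,y ang [179.6  89.6] j6 0.12 F [ 0.1  0.5 -0.2] gap 0.0856 grip 0.0
[-6.25305274e-02  5.33692184e-01  5.90952662e-01  1.63005138e+00
  1.40732095e-04  1.18099847e-01]
```

```bash
python3 -m jog '[[-1,0.001,0.0025,0.027,0],[-1,0,0,0.027,0],[-1,0,0,0,0],[1,0,0,0,0],[1,0,0,0,0]]' 30; python3 -m jog '[[1,0,0,0,0],[1,0,0,0,0],[1,0,0,0,0],[1,0,0,0,0],[1,0,0,0,0]]';python3 -m jog '[[1,0,0,0,0],[1,0,0,0,0]]'; python3 -c "from h import *;st()"
```

```text
clock: 8.57
tcp_pos: [0.6708, 0.0441, 0.2785]
orientation: [0.001, 0.087, 0.996, 0.0]
wrist_force: [-0.4, 0.2, 0.3]
finger_gap: 0.0638
grip_force: 0.0
clock: 8.98
tcp_pos: [0.6716, 0.0439, 0.2784]
orientation: [0.002, 0.087, 0.996, 0.001]
wrist_force: [1.2, 3.2, 5.9]
finger_gap: 0.0196
grip_force: 29.1
clock: 9.15
tcp_pos: [0.6716, 0.0439, 0.2783]
orientation: [0.002, 0.087, 0.996, 0.001]
wrist_force: [0.2, 3.5, 5.7]
finger_gap: 0.0192
grip_force: 29.2
t 9.15 tcp_chest [141.3   2.5 278.3] grasp_chest [141.3   2.5 286.3] toolx,y ang [180.  90.] j6 0.12 F [0.2 3.5 5.7] gap 0.0192 grip 29.2
```

```bash
python3 -m jog '[[1,0.0095,-0.002,0.001,0],[1,0.0095,0,-0.002,0],[1,0.0102,0,-0.0011,0],[1,0.0101,0,-0.0011,0]]' 40; python3 -m jog '[[1,0.0102,0,0,0],[1,0.0103,0,0,0],[1,0.0102,0,0.001,0],[1,0.0102,0,0.001,0]]'; python3 -c "from h import *;st()"
```

```text
clock: 9.48
tcp_pos: [0.6346, 0.0502, 0.2838]
orientation: [0.005, 0.086, 0.996, 0.002]
wrist_force: [3.8, 8.7, 3.8]
finger_gap: 0.0193
grip_force: 39.1
clock: 9.82
tcp_pos: [0.5935, 0.0574, 0.2812]
orientation: [0.004, 0.086, 0.996, 0.003]
wrist_force: [2.6, 9.1, 6.5]
finger_gap: 0.0193
grip_force: 40.3
t 9.82 tcp_chest [ 62.    2.4 281.2] grasp_chest [ 61.9   2.4 289.2] toolx,y ang [-180.   90.] j6 0.13 F [2.6 9.1 6.5] gap 0.0193 grip 40.3
```

```bash
python3 -m jog '[[1,0.01,0.002,0.0019,0],[1,0.01,0,0.002,0],[1,0.0098,0,0.0029,0],[1,0.0098,0,0.003,0]]'; python3 -m jog '[[1,0.0095,0,0.0039,0],[1,0.0094,0,0.0039,0],[1,0.0091,0,0.0048,0],[1,0.009,0,0.0049,0]]'; python3 -m jog '[[1,0,0,0,0],[1,0,0,0,0]]' >/dev/null; python3 -c "
from h import *
st();a=[]
for n in('scene','side'):
  c=cam(n);a.append(cv2.resize(c['img'][60:300,170:430,::-1],(400,370),interpolation=cv2.INTER_CUBIC))
cv2.imwrite('pics/p4.png',np.hstack(a))"
```

```text
clock: 10.15
tcp_pos: [0.5536, 0.0645, 0.2705]
orientation: [0.003, 0.087, 0.996, 0.001]
wrist_force: [0.6, 5.1, 5.6]
finger_gap: 0.0192
grip_force: 39.0
clock: 10.48
tcp_pos: [0.516, 0.0706, 0.2523]
orientation: [0.001, 0.087, 0.996, 0.0]
wrist_force: [0.3, 0.3, -0.2]
finger_gap: 0.0035
grip_force: 0.0
t 10.65 tcp_chest [-16.6   1.7 250.6] grasp_chest [-16.6   1.7 258.6] toolx,y ang [179.9  89.9] j6 0.16 F [-1.9 -0.5  1.2] gap 0.0001 grip 0.6
```

View pics/p4.png

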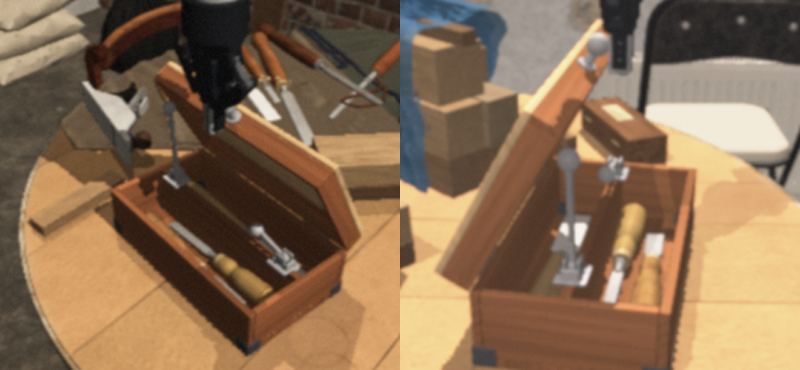

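The knob slipped out of the jaws. It is near (232,115) of the scene half, the lid is past its balance point, and the stay is still up. I'll measure the lid's angle before moving on.

```bash
cat >> h.py <<'E'
def lid(us,ud):
    S=cam("scene");D=cam("side"); p,e=tri(ray(S,*us),ray(D,*ud)); q=ch(p)*1e3
    print("knob",np.round(q,1),np.round(e,4),"th",np.arctan2(q[2]-80,90-q[0])-np.arctan2(16,204))
E
python3 -c "
from h import *
lid((320.8,134.6),(298.7,88.5))"
```

```text
knob [  4.5 -11.3 260.8] [0.0028 0.0028] th 1.0506963970795329
```

```bash
python3 -m jog '[[1,0.005,0,-0.02,0],[1,0.01,0,-0.03,0],[1,0.02,0,-0.03,0],[1,0.03,0,-0.02,0],[1,0.03,0,0,0]]'; for i in 1 2 3; do python3 -m jog '[[1,0,0,0,0],[1,0,0,0,0],[1,0,0,0,0],[1,0,0,0,0],[1,0,0,0,0]]' >/dev/null; done; python3 -c "
from h import *
st();a=[]
for n in('scene','side'):
  c=cam(n);a.append(cv2.resize(c['img'][60:300,170:430,::-1],(400,370),interpolation=cv2.INTER_CUBIC))
cv2.imwrite('pics/p5.png',np.hstack(a))"
```

```text
clock: 11.27
tcp_pos: [0.4246, 0.0866, 0.3544]
orientation: [0.003, 0.087, 0.996, 0.0]
wrist_force: [0.3, 0.6, 0.2]
finger_gap: -0.0004
grip_force: 0.0
t 12.52 tcp_chest [-111.2    2.   350.5] grasp_chest [-111.2    2.   358.5] toolx,y ang [179.9  89.9] j6 0.19 F [-0.3 -1.   0.2] gap -0.0001 grip 0.0
```

View pics/p5.png

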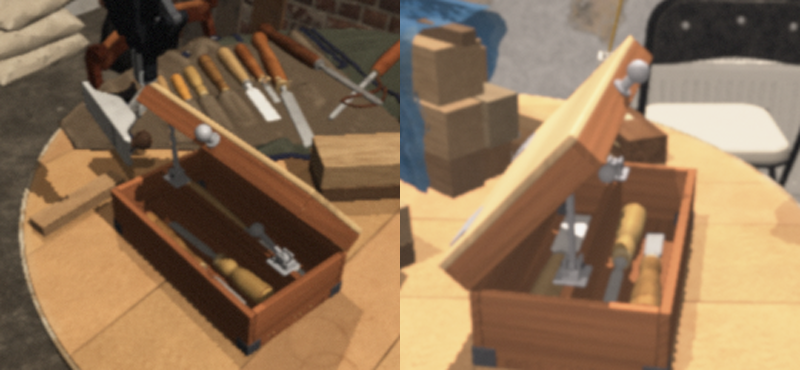

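The lid has come down onto the raised stay, with the knob at (205,132) of the scene half and (638,70) of the side half. The short stay is still folded. Now I'll check the angle and that the lid is at rest.

```bash
python3 -c "
from h import *
lid((303.25,145.6),(324.7,105.4));np.save('i0.npy',cam('side')['img'])"; for i in 1 2 3; do python3 -m jog '[[1,0,0,0,0],[1,0,0,0,0],[1,0,0,0,0],[1,0,0,0,0],[1,0,0,0,0]]' >/dev/null; done; python3 -c "
from h import *
a=cam('side')['img'].astype(int);b=np.load('i0.npy').astype(int);d=abs(a-b)[60:260,170:430].max(2);print(d.max(),(d>40).sum());st()"
```

```text
knob [-33.6  -1.9 243.3] [0.001 0.001] th 0.8443898914661276
7 0
t 14.07 tcp_chest [-111.1    2.   350.5] grasp_chest [-111.1    2.   358.5] toolx,y ang [179.9  89.9] j6 0.19 F [-0.1  0.3  0.1] gap -0.0001 grip 0.0
```

The lid is at rest at 0.844 rad, where 0.84 is expected on the long stay, and the robot is clear of everything.

```bash
python3 -c "
from h import *
print(env.hand_in())"
```

```text
the job is handed in; nothing more can be done
None
```

The job is handed in: the long stay is up at its stop and the lid rests on it at about 0.84 rad. The short stay was not touched and the arm is clear; the knob slipped from the jaws at about 1.05 rad, so the lid sank the last part by itself.

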